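# Clamp a basket-mould stave in the screw clamp

## Task

Lay the dark wooden mould stave flat between the brass guides of the green screw clamp and slide it under the foot until its end is fully home against the green column. Then hold the T-handle and turn it clockwise (seen from above) until it turns half to two thirds as hard again as it does when running free, so that the stave is firmly clamped; never go as far as twice as hard, which crushes the wood. Let go and leave the stave clamped; do not disturb the glue jar, the tape roll or the pale spare piece.

Things in the scene. Friction and masses are not known exactly. Their poses are not given: they have to be found in the camera images.
- clamp: Green screw clamp fixed to the bench. Origin on the bench under the screw axis; x points from the open front to the green column, z up. Its wooden bed is 260 long (x -175 to +85), 110 wide, top 20 above the bench. From the column a green arm 50 wide reaches over the bed to x = -22, from 90 to 125 above the bench, and carries the screw
- stop (a point): middle of the stop, the front face of the green column (90 wide, 125 high), 38 above the bench, at clamp x = +30; axes as the clamp's. The stave's end must touch this face
- seat (a point): where the stave's centre is when it lies home: clamp x = -65, y = 0, about 38 above the bench (37 to 39 by the liner); axes as the clamp's. Two brass guides on the bed either side, 12 wide, 52 apart inside, from clamp x = -95 to +10, rise 14 above the bed. Between them and out to the front lies a cork liner 50 wide, of unknown thickness, 2 to 4
- foot: the screw's foot on the screw axis under the arm: a round black rubber pad 34 across, 10 thick, on a stud. Origin at the centre of the pad's underside if the stud were screwed fully in; it stands out 0 to 5 mm further down, not known, so contact must be felt. The screw lowers it 3.8 mm per rad of handle turn. At the start the pad is 3 to 13 mm above the top of a stave lying on the liner
- tbar (a point): centre of the T-handle's dark wooden bar, 100 long (its own x), 16 wide (y), 18 high (z, up), flat-sided with brass ends, level, on the screw axis 180 above the bench, on a 14 mm shaft, with 46 mm free below the bar. It turns about the vertical screw axis, stays at its height, and stays turned when let go
- handle (a joint): turn of the T-handle in rad, growing clockwise from above (tightening), 0 to 6.5, at the start 1.2 to 1.8. Turning free takes 0.25 N m. With the foot on the stave the torque grows by 0.0038 N m per N of clamping force, 0.4 N m per rad: 0.08 to 0.23 more (20 to 60 N) is firm, 0.15 right, 0.25 crushes. At rest the 0.25 of friction may act either way and ease by 0.05; compare like readings
- stave_mid (a point): centre of the dark wooden stave to be clamped, with two pale stripes: 190 long (x), 44 wide (y), 30 high (z), about 0.16 kg, both ends alike; lies flat on the bench at the start
- gluejar: glue jar with orange cap, 70 across, 100 high, to be left alone; origin under its centre
- spare: pale wooden spare piece with two dark dots, 110 x 50 x 22, to be left alone; origin under its centre
- tape: roll of green tape lying flat, 100 across, 24 high, to be left alone; origin under its centre
There are look-alikes about, which are no part of the job. Leave any red or turquoise look-alike of the part that bears stave_mid alone.

How it is judged:
On the way, in this order (a step that is already met when the one before it is completed fails the run):
1. the stave lies flat between the guides, home against the column, with the foot not yet on it (x of stave_mid in the frame of seat above -0.004 m and y of stave_mid in the frame of seat between -0.006 and 0.006 m and z of stave_mid in the frame of seat below 0.006 m and angle between stave_mid's own z axis and vertical below 0.06 rad and angle between the x axis of stave_mid and the x axis of clamp, either way round below 0.1 rad and contact force between foot and stave below 2 N), for 0.2 s.
2. the foot presses the stave with at least 20 N (contact force between foot and stave above 20 N), for 0.2 s.
At the end, for the whole second after the job is handed in: the stave lies flat (within 0.06 rad) in the clamp, its end within 4 mm of the column, within 6 mm of the middle and 0.1 rad of straight, pressed by the foot with 20 N or more (handle torque 0.33 N m or more), the handle at rest (x of stave_mid in the frame of seat above -0.004 m and y of stave_mid in the frame of seat between -0.006 and 0.006 m and z of stave_mid in the frame of seat below 0.006 m and angle between stave_mid's own z axis and vertical below 0.06 rad and angle between the x axis of stave_mid and the x axis of clamp, either way round below 0.1 rad and contact force between foot and stave above 20 N and velocity of joint handle between -0.05 and 0.05 rad/s); the robot touches nothing.
It fails at once if the stave is crushed: the foot presses it with more than 65 N (contact force between foot and stave above 65 N).
It fails at once if the jar, the tape roll or the spare piece is moved by more than 30 mm (distance of any of gluejar, tape, spare from where it was at the start of the episode above 0.03 m).
It also fails if it takes over 72 s, if anything falls off the work surface, if the arm or the gripper's body presses on something with over 40 N, if the wrist force passes 120 N, or if a joint passes its speed limit or range.

## Robot

A 6-joint arm with a two-finger parallel gripper is mounted at the origin on the work surface. World frame = base frame: x ahead of the robot, y to its left, z up, the work surface at z = 0. Lengths are in m, angles in rad, forces in N, time in s.
With the tool pointing down it reaches from about 0.425 to 0.95 m from the base axis. Payload 3.5 kg.
Tool frame: the origin (TCP) lies on the centre line of the jaws, within the pads' length; the fingertips stand 14 mm ahead of it and the grasp point (between the pads) lies 5 mm behind it (ctrl.finger_overhang is the distance from the TCP to the fingertips, in m); z points along the fingers, y is the line along which they close (so a half turn about z gives the same grasp; the last joint's range is limited). The gripper opens to 85 mm and grips with 20 to 120 N. Pads are 22 mm wide; open, the fingers measure 114 mm over their backs; the gripper's body (76 mm by 85 mm) begins 54 mm behind the grasp point. The pads swing forward as they close: fully open they stand 13 mm farther back than shut.
Start: joints at [1.132, 0.286, 1.577, -0, 1.279, -0.15], TCP at [0.192, 0.647, 0.245] pointing down, gripper open.
Joint ranges: [-2.77, 2.77], [-0.9, 2.22], [0.21, 2.48], [-1.53, 4.67], [0.24, 2.81], [-2.84, 2.84]. Speed limits (rad/s): [2.79, 2.79, 3.14, 3.14, 3.14, 3.14].

## Interface

Orientations are given as a unit quaternion [x, y, z, w].
In Python, from plant import ctrl gives the robot as it stands.
- The arm moves only by the tool send_rows, never from a script. Its argument "moves" is text: rows parted by semicolons, each of 7 numbers parted by spaces: the turn, a rotation vector about the tool's x, y, z in units of 360 degrees (1.0 is 360 degrees), then the shift along the tool's x, y, z in units of 20 cm (1.0 is 20 cm), then the gripper's target within -1 to 1 (fully open at 1, half-way at 0, shut at -1). A call has 1 to 12 rows; each row is the pose to reach, as a shift and turn from the pose commanded when the call began, along the tool's axes at that moment, turning the shorter way round; what a row does not reach only later rows make up. A row lasts 1/8 s, in which the tool goes at most 62.5 mm and 10.7 degrees, less where a joint would pass 70% of its speed; a pose out of reach is approached as far as the arm can. A call with a number of a shift or a turn outside -1 to 1 is refused whole. A call with a gripper value outside its range is refused whole. The fingers move at their own pace and stop on an object; "newtons" is the grip in N (left out, the last holds). Time passes only in rows, so rows that repeat a pose let the fingers close. It gives the time, the measured TCP pose, the force, the opening and the grip force at its end, in the units of the state.
- ctrl.get_state(): the state, without advancing time (a new reading comes with each control period).
- ctrl.read_camera(name): name is "scene" or "top" or "wrist"; returns a dict with "image" (400x640x3 uint8, red, green, blue), "fovy" (degrees; the focal length in pixels is half the picture's height over the tangent of half this angle, whatever the lens; pixels are square), "cx", "cy" (the principal point, pixels), "extrinsics" (4x4, takes a point from camera to world coordinates). Camera axes: x right, y up, looking along -z (the intrinsics and any distortion apply to the point x, -y, -z); pixel columns grow to the right and rows downward; lengths in m; the calibration is good to about 2 mm. A picture is of the moment at which its call begins. There is no depth.
- ctrl.sign_off(): hands the job in; it is judged then, once.
The state is a dict: "time": time; "qpos": joint angles; "dq": joint speeds; "joint_efforts": joint torques, N m; "eef_pos": TCP position; "tcp_rot": TCP orientation; "contact_force": force on the tool from outside, world axes, zero at the start; "wrist_torque": the same for the moment, N m; "opening": opening from 0.0 (shut) to 1.0 (fully open); "finger_force": force on a finger pad.
Only numpy, scipy, OpenCV 4.12 (cv2) and the standard library are available. Lean on these libraries where they do the work, as an engineer would, in place of code of your own. Each camera call takes 0.05 s, during which the arm holds its last target. There are 200 camera calls.

## Working session

There is one attempt and no reset: what is moved stays moved. The work goes in short steps, Python scripts to look and compute and a tool call to move; the robot and the scene stay as the last step left them, time stands still between calls to the robot, and variables do not carry over. Pictures are saved under pics/ and viewed, at most 10 in all, crops included, and the job is handed in when it is done.

Besides the shell and the picture viewer there is one more tool, called after "Call:" in YAML: its name, and indented under it one key for each argument. send_rows: Moves the arm, as the interface text tells. Its arguments: {"type":"object","properties":{"moves":{"type":"string"},"newtons":{"type":"number"}},"required":["moves"]}

```bash
mkdir -p pics
cat > h.py <<'E'
import numpy as np, cv2
from scipy.spatial.transform import Rotation as R
from plant import ctrl
def cam(n):
    c=ctrl.read_camera(n); return c
def save(c,name,crop=None,s=1):
    im=c["image"][:,:,::-1]
    if crop: x0,y0,x1,y1=crop; im=im[y0:y1,x0:x1]
    cv2.imwrite("pics/"+name,cv2.resize(np.ascontiguousarray(im),None,fx=s,fy=s,interpolation=cv2.INTER_CUBIC))
def px2w(c,u,v,z):
    f=200/np.tan(np.radians(c["fovy"])/2); E=np.array(c["extrinsics"])
    d=E[:3,:3]@np.array([(u-c["cx"])/f,-(v-c["cy"])/f,-1]); o=E[:3,3]
    return o+d*(z-o[2])/d[2]
def w2px(c,p):
    f=200/np.tan(np.radians(c["fovy"])/2); E=np.array(c["extrinsics"])
    q=E[:3,:3].T@(np.array(p)-E[:3,3]); return c["cx"]+f*q[0]/-q[2], c["cy"]-f*q[1]/-q[2]
def rel(target,yaw=None):
    """shift in units of move, tool axes, to world target (tool now)"""
    s=ctrl.get_state(); r=R.from_quat(s["tcp_rot"]); return r.inv().apply(np.array(target)-s["eef_pos"])/0.2
E
python3 - <<'E'
from h import *
import json,pickle
d={}
for n in("scene","top"):
    c=cam(n); save(c,n+"0.png",s=1.25); d[n]=c; print(n,{k:(np.round(v,3).tolist()) for k,v in c.items() if k!="image"})
pickle.dump(d,open("c0.pkl","wb"))
print(ctrl.get_state(), ctrl.finger_overhang)
E
```

```text
scene {'fovy': 55.635, 'cx': 326.41, 'cy': 198.312, 'extrinsics': [[0.63, -0.599, 0.493, 1.082], [0.776, 0.496, -0.389, -0.575], [-0.012, 0.628, 0.778, 1.047], [0.0, 0.0, 0.0, 1.0]]}
top {'fovy': 52.555, 'cx': 321.711, 'cy': 195.481, 'extrinsics': [[-0.013, 0.993, -0.119, 0.354], [-1.0, -0.015, -0.019, -0.149], [-0.021, 0.119, 0.993, 1.503], [0.0, 0.0, 0.0, 1.0]]}
{'time': 0.1, 'qpos': array([ 1.13198281e+00,  2.87110898e-01,  1.57801565e+00, -2.83350366e-05,
        1.27859422e+00, -1.49991310e-01]), 'dq': array([ 0.00057278, -0.0035934 , -0.00456933, -0.00085448,  0.00027347,
        0.00025786]), 'joint_efforts': array([ 2.93314770e-04, -4.07295763e+01, -2.93699723e+01, -1.59553360e-04,
        3.42281608e-03, -1.08008425e-05]), 'eef_pos': array([0.19198866, 0.6465398 , 0.244071  ]), 'tcp_rot': array([ 1.43905553e-01,  9.89590855e-01, -1.02221360e-03, -2.95776649e-04]), 'contact_force': array([0.16953087, 0.18995892, 0.7578292 ]), 'wrist_torque': array([-0.02778266, -0.00654533,  0.00172006]), 'finger_force': 0.0, 'opening': 1.003117335564984} 0.014
```

View pics/top0.png

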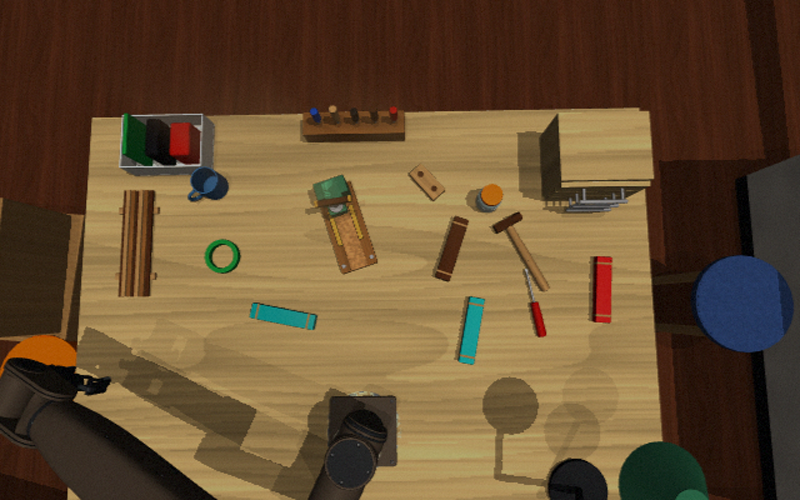

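View pics/scene0.png

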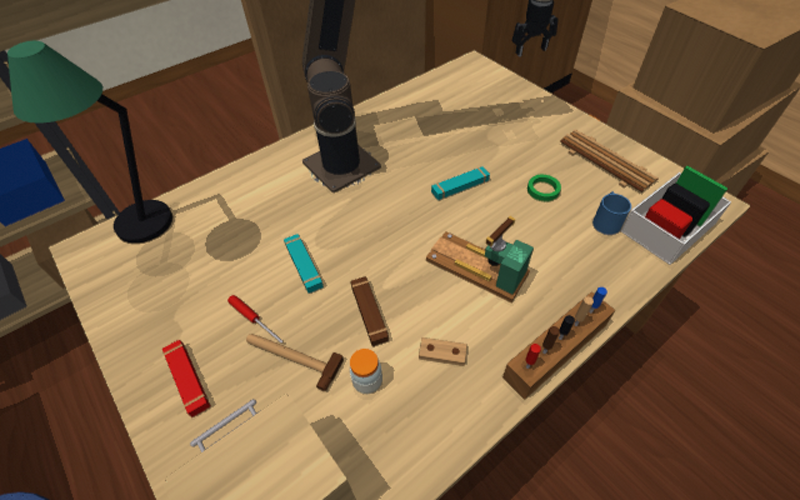

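The top view shows these candidates: the dark stave with pale stripes at (451,248), turquoise ones at (283,316) and (471,330), and a red one at (601,289). The dark brown one fits the description. The clamp is at (345,222) with its column at the upper end and its open front towards the robot. I'll confirm with a crop.

Run:
```python
from h import *
import pickle
d=pickle.load(open("c0.pkl","rb")); c=d["top"]
save(c,"crop.png",(240,130,400,235),5)
im=c["image"].astype(int)
m=((im.sum(2)<260)).astype(np.uint8); m[:165]=0;m[230:]=0;m[:,:342]=0;m[:,382:]=0
m=cv2.morphologyEx(m,cv2.MORPH_CLOSE,np.ones((3,3)))
n,l,st,ce=cv2.connectedComponentsWithStats(m); print(st,ce)
```

```text
[[     0      0    640    400 255253]
 [   377    165      5      4     13]
 [   346    173     29     52    734]] [[319.3804304  199.50282661]
 [379.53846154 166.        ]
 [360.01771117 199.11035422]]
```

View pics/crop.png

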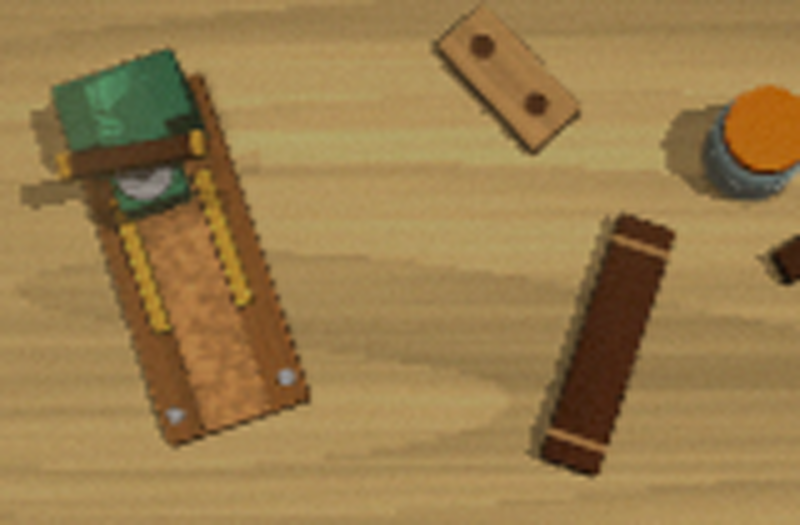

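The crop confirms the dark brown stave with two pale stripes, corners at about (617,215), (675,235), (600,475), (541,460). The clamp bed's front corners are at (170,446) and (310,400). The bar ends are at (65,165) and (204,142).

```bash
cat > est.py <<'E'
from h import *
import pickle
from scipy.optimize import least_squares
c=pickle.load(open("c0.pkl","rb"))["top"]
F=lambda x,y:(x/5+240-.4,y/5+130-.4)
# stave pose
def fit(obs,loc,p0):
    def f(p):
        r=[]
        for o,q in zip(obs,loc):
            ca,sa=np.cos(p[2]),np.sin(p[2])
            w=[p[0]+ca*q[0]-sa*q[1],p[1]+sa*q[0]+ca*q[1],q[2]]
            r+=list(np.subtract(w2px(c,w),F(*o)))
        return r
    s=least_squares(f,p0); return s.x,np.round(s.fun,2)
P=px2w(c,*F(608,345),.03)
print("stave",fit([(617,215),(675,235),(600,475),(541,460)],[(.095,.022,.03),(.095,-.022,.03),(-.095,-.022,.03),(-.095,.022,.03)],[P[0],P[1],-.2]))
P=px2w(c,*F(135,153),.18)
b=px2w(c,*F(65,165),.185),px2w(c,*F(204,142),.185)
print("bar",(b[0]+b[1])/2, np.linalg.norm(b[0]-b[1]),"dir",np.arctan2(*(b[0]-b[1])[1::-1]))
print("clamp",fit([(170,446),(310,400),(203,75),(252,303),(240,306),(172,327),(155,332)],[(-.175,.055,.02),(-.175,-.055,.02),(.085,-.055,.02),(-.095,-.038,.034),(-.095,-.026,.034),(-.095,.026,.034),(-.095,.038,.034)],[P[0],P[1],.3]))
for n,(u,v,z) in dict(jar=(765,130,.1),spare=(508,80,.022)).items(): print(n,px2w(c,*F(u,v),z))
print("tape",px2w(c,222/1.25,256/1.25,.02))
E
python3 est.py
```

```text
stave (array([ 0.51705634, -0.26495872, -0.32224871]), array([ 0.17, -0.18,  0.04, -0.63, -0.2 ,  0.74, -0.01,  0.05]))
bar [0.63280056 0.05832185 0.185     ] 0.09357317706149425 dir 1.7207341237882197
clamp (array([0.63175935, 0.05892152, 0.30808899]), array([-0.25,  0.09,  0.21, -0.18,  0.17, -0.71,  0.38, -0.28, -0.33,
        0.15, -0.23,  0.43,  0.05,  0.46]))
jar [ 0.66004431 -0.37298649  0.1       ]
spare [ 0.71835822 -0.19553557  0.022     ]
tape [0.50548239 0.41391981 0.02      ]
```

Call:
send_rows:
  moves: "0 0 0 -1 -1 0 1;0 0 0 -1 -1 0 1;0 0 0 -1 -1 0 1;0 0 0 -1 -1 0 1;0 0 0 -1 -1 0 1"

```text
time: 0.72
eef_pos: [0.3277, 0.3958, 0.2448]
tcp_rot: [0.145, 0.989, -0.0, -0.0]
contact_force: [0.1, -0.5, 0.5]
opening: 0.999
finger_force: 0.0
```

Call:
send_rows:
  moves: "0 0 0 -1 -1 0 1;0 0 0 -1 -1 0 1;0 0 0 -1 -1 0 1;0 0 0 -1 -1 0 1;0 0 0 -1 -1 0 1"

```text
time: 1.35
eef_pos: [0.4624, 0.1471, 0.245]
tcp_rot: [0.145, 0.989, -0.0, -0.0]
contact_force: [-0.8, 0.6, 0.8]
opening: 0.998
finger_force: 0.0
```

Call:
send_rows:
  moves: "0 0 0 -0.6 -1 0 1;0 0 0 -0.6 -1 0 1;0 0 0 -0.6 -1 0 1;0 0 0 -0.6 -1 0 1"

```text
time: 1.85
eef_pos: [0.5197, -0.0787, 0.2449]
tcp_rot: [0.145, 0.989, 0.0, -0.0]
contact_force: [1.0, 0.6, 0.2]
opening: 1.001
finger_force: 0.0
```

Call:
send_rows:
  moves: "0 0 0.005 0 -0.9 0.4 1;0 0 0.005 0 -0.9 0.4 1;0 0 0.005 0 -0.9 0.4 1;0 0 0.005 0 -0.9 0.4 1;0 0 0.005 0 -0.9 0.4 1"

```text
time: 2.48
eef_pos: [0.4682, -0.2488, 0.1649]
tcp_rot: [0.16, 0.987, 0.001, -0.001]
contact_force: [-0.0, 0.1, 0.6]
opening: 0.996
finger_force: 0.0
```

Run:
```python
from h import *
c=cam("wrist"); save(c,"w1.png")
s=ctrl.get_state(); print(s["time"],s["eef_pos"],s["qpos"],R.from_quat(s["tcp_rot"]).as_matrix().round(3))
print(rel([.4696,-.249,.022]))
for p in ([.095,.022,.03],[.095,-.022,.03],[-.095,.022,.03],[-.095,-.022,.03]):
    a=-.322; print(w2px(c,[.517+np.cos(a)*p[0]-np.sin(a)*p[1],-.265+np.sin(a)*p[0]+np.cos(a)*p[1],.03]))
```

```text
2.525 [ 0.46880478 -0.24820578  0.16552037] [-6.78521677e-01  4.98440120e-02  1.99952561e+00  5.42943540e-04
  1.09229392e+00 -1.92941951e+00] [[-0.949  0.315  0.   ]
 [ 0.315  0.949  0.   ]
 [-0.     0.    -1.   ]]
[-0.0049501  -0.00285973  0.71760108]
(np.float64(342.4739608454833), np.float64(346.7034278327629))
(np.float64(296.07060383766725), np.float64(346.6972560206947))
(np.float64(347.24446809360813), np.float64(143.76986472018547))
(np.float64(291.88825216331037), np.float64(143.72361179561838))
```

View pics/w1.png

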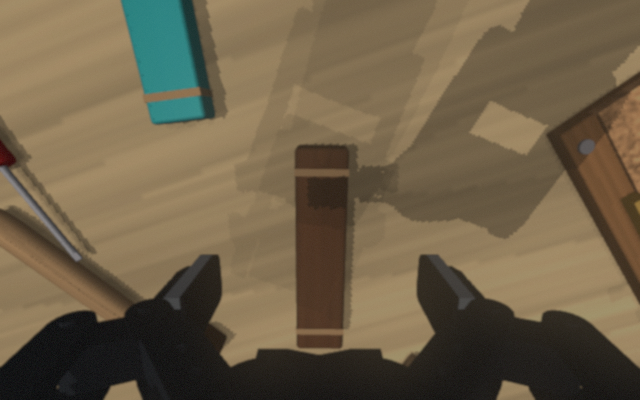

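The stave's corners sit where predicted: rows 144–347, columns 296–345. The fingers have clear bench on both sides, so I'll descend and grip.

Call:
send_rows:
  moves: "0 0 0 0 0 0.4 1;0 0 0 0 0 0.65 1;0 0 0 0 0 0.71 1;0 0 0 0 0 0.71 0;0 0 0 0 0 0.71 -0.5;0 0 0 0 0 0.71 -0.5;0 0 0 0 0 0.71 -0.5;0 0 0 0 0 0.71 -0.5;0 0 0 0 0 0.71 -0.5;0 0 0 0 0 0.71 -0.5"
  newtons: 90

```text
time: 3.78
eef_pos: [0.471, -0.2504, 0.027]
tcp_rot: [0.159, 0.987, -0.001, 0.003]
contact_force: [0.6, 0.9, 6.9]
opening: 0.491
finger_force: 93.8
```

Call:
send_rows:
  moves: "0 0 0 0 0 -0.2 -0.5;0 0 0 0 0 -0.4 -0.5;0 0 0 0 0 -0.4 -0.5"

```text
time: 4.15
eef_pos: [0.4711, -0.2509, 0.1085]
tcp_rot: [0.159, 0.987, -0.003, 0.005]
contact_force: [1.2, 0.2, -1.2]
opening: 0.485
finger_force: 92.9
```

Run:
```python
from h import *
s=ctrl.get_state(); print(s["time"],s["eef_pos"],s["opening"],s["finger_force"],s["contact_force"],s["wrist_torque"])
yaw=.308; C=np.array([.632,.059]); e=np.array([np.cos(yaw),np.sin(yaw)])
for x in(-.178,-.115): print(x,C+x*e, rel(list(C+x*e)+[.046]))
M=R.from_quat(s["tcp_rot"]).as_matrix(); print(M.round(3)); print("yaw y",np.arctan2(M[1,1],M[0,1]),"need turn about tool z (rev)",-(yaw+np.pi/2-np.arctan2(M[1,1],M[0,1]))/2/np.pi)
```

```text
4.15 [ 0.471146   -0.25087175  0.10847233] 0.485066358574581 92.87053227424622 [ 1.2475641   0.16196417 -1.18515519] [ 0.04584655  0.06021559 -0.0063906 ]
-0.178 [0.46237636 0.0050387 ] [0.44739631 1.20186033 0.30350402]
-0.115 [0.5224117  0.02413736] [0.19254611 1.38699042 0.30529975]
[[-0.949  0.315  0.008]
 [ 0.315  0.949 -0.007]
 [-0.01  -0.004 -1.   ]]
yaw y 1.250560060428299 need turn about tool z (rev) -0.09998690722184066
```

Call:
send_rows:
  moves: "0 0 -0.03 0.1 0.3 0 -0.5;0 0 -0.06 0.25 0.6 0 -0.5;0 0 -0.09 0.4 0.9 0 -0.5;0 0 -0.1 0.4 0.95 0 -0.5;0 0 -0.1 0.4 0.95 0 -0.5;0 0 -0.1 0.4 0.95 0 -0.5"

```text
time: 4.9
eef_pos: [0.4523, -0.0438, 0.1031]
tcp_rot: [-0.153, 0.988, -0.0, -0.0]
contact_force: [0.3, 0.3, -1.4]
opening: 0.489
finger_force: 92.9
```

Run:
```python
from h import *
s=ctrl.get_state(); print(s["time"],s["eef_pos"],s["contact_force"],s["wrist_torque"])
yaw=.308; C=np.array([.632,.059]); e=np.array([np.cos(yaw),np.sin(yaw)])
for x in(-.178,-.115): print(x,C+x*e, rel(list(C+x*e)+[.05]))
M=R.from_quat(s["tcp_rot"]).as_matrix(); print(M.round(3)); print("yaw y",np.arctan2(M[1,1],M[0,1]))
c=cam("wrist"); save(c,"w2.png")
```

```text
4.9 [ 0.4523029  -0.04376782  0.10305019] [ 0.32687201  0.33442762 -1.39474168] [-0.04234979  0.08392405  0.03184016]
-0.178 [0.46237636 0.0050387 ] [-0.12188343  0.21743537  0.26516625]
-0.115 [0.5224117  0.02413736] [-0.43688323  0.21775196  0.26501721]
[[-0.953 -0.302 -0.   ]
 [-0.302  0.953 -0.   ]
 [ 0.    -0.    -1.   ]]
yaw y 1.8777912846162497
```

View pics/w2.png

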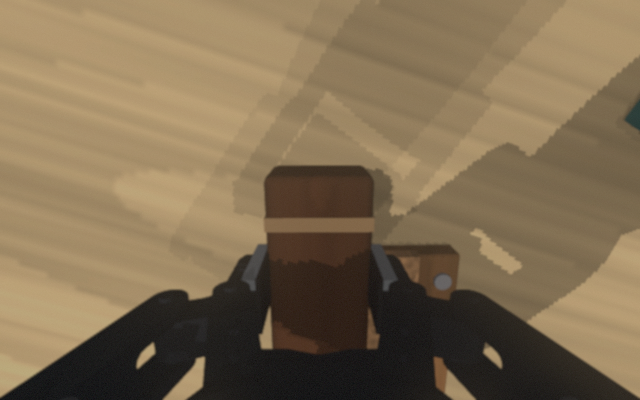

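The stave is held straight, with the stripe at row 225 and the clamp's front corner behind it at (443,282). I'll move it over the front of the bed.

Call:
send_rows:
  moves: "0 0 0 -0.12 0.22 0 -0.5;0 0 0 -0.12 0.22 0.1 -0.5;0 0 0 -0.12 0.22 0.13 -0.5;0 0 0 -0.12 0.22 0.13 -0.5"

```text
time: 5.45
eef_pos: [0.4616, 0.0052, 0.0768]
tcp_rot: [-0.153, 0.988, 0.0, -0.001]
contact_force: [-0.1, 0.7, -1.2]
opening: 0.494
finger_force: 92.9
```

Run:
```python
from h import *
s=ctrl.get_state(); print(s["time"],s["eef_pos"],s["contact_force"],s["wrist_torque"])
a=cam("scene"); b=cam("top")
A=cv2.resize(a["image"][170:250,330:450],None,fx=5,fy=5,interpolation=cv2.INTER_CUBIC)[:,:,::-1]
B=cv2.resize(b["image"][130:230,230:320],None,fx=6,fy=6,interpolation=cv2.INTER_CUBIC)[:,:,::-1]
cv2.imwrite("pics/s2.png",A); cv2.imwrite("pics/t2.png",B)
import pickle; pickle.dump((a,b),open("c2.pkl","wb"))
```

```text
5.45 [0.46162195 0.0051513  0.0768436 ] [-0.13692933  0.71399394 -1.24619235] [-0.05776286  0.06630709 -0.0327939 ]
```

View pics/s2.png

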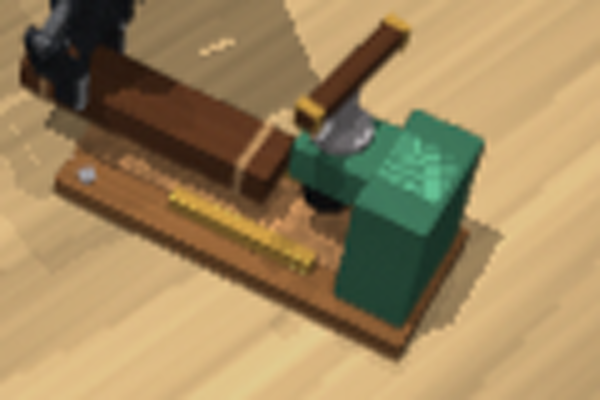

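Run:
```python
from h import *
import pickle; a,b=pickle.load(open("c2.pkl","rb"))
g=np.array([.4616,.0052]); y=.307; e=np.array([np.cos(y),np.sin(y)]); n=np.array([-e[1],e[0]])
C=np.array([.632,.059])
S=lambda u,v:(round((u-330)*5),round((v-170)*5))
T=lambda u,v:(round((u-230)*6),round((v-130)*6))
for nm,p in dict(fb=(*(g+.143*e-.022*n),.05),ft=(*(g+.143*e-.022*n),.08),ftl=(*(g+.143*e+.022*n),.08),rb=(*(g-.047*e-.022*n),.05),guideR0=(*(C-.095*e-.038*n),.034),guideR1=(*(C+.01*e-.038*n),.034),bedR=(*(C-.175*e-.055*n),.02)).items():
    print(nm,S(*w2px(a,p)),T(*w2px(b,p)))
```

```text
fb (255, 204) (304, 272)
ft (259, 176) (298, 264)
ftl (291, 131) (228, 287)
rb (11, 85) (400, 570)
guideR0 (162, 196) (362, 359)
guideR1 (302, 266) (310, 199)
bedR (47, 175) (430, 476)
```

View pics/t2.png

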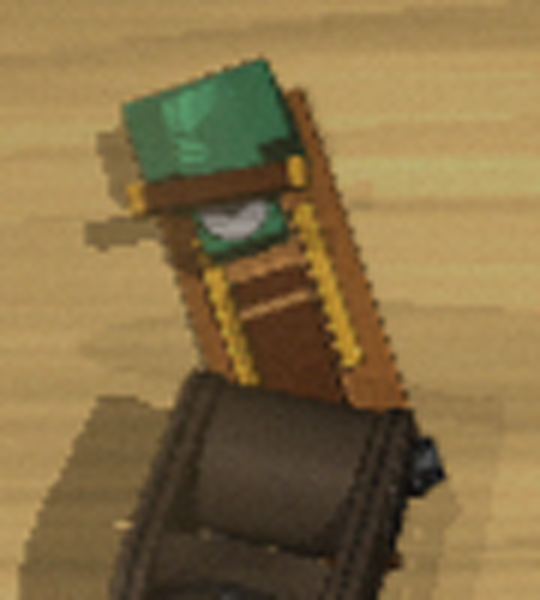

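Run:
```python
from h import *
import pickle; a,b=pickle.load(open("c2.pkl","rb"))
im=cv2.GaussianBlur(b["image"],(0,0),.5).astype(np.float32)
y=.308; e=np.array([np.cos(y),np.sin(y)]); n=np.array([-e[1],e[0]]); C=np.array([.632,.059])
for z,x,lim in((.034,-.035,.045),(.034,-.085,.045),(.08,-.04,.035),(.08,-.055,.035)):
    vs=np.arange(-lim,lim+1e-4,.002)
    uv=np.array([w2px(b,(*(C+x*e+v*n),z)) for v in vs],np.float32)
    s=cv2.remap(im,uv[:,0].copy(),uv[:,1].copy(),cv2.INTER_LINEAR)[:,0]
    print(z,x); print([(round(v*1e3),int(q[0]),int(q[2])) for v,q in zip(vs,s)])
```

```text
0.034 -0.035
[(-45, 128, 37), (-43, 127, 37), (-41, 126, 38), (-39, 131, 39), (-37, 139, 42), (-35, 158, 46), (-33, 177, 49), (-31, 180, 49), (-29, 176, 47), (-27, 159, 45), (-25, 136, 42), (-23, 115, 38), (-21, 96, 33), (-19, 87, 29), (-17, 81, 26), (-15, 84, 27), (-13, 86, 28), (-11, 85, 29), (-9, 84, 28), (-7, 84, 28), (-5, 85, 27), (-3, 86, 28), (-1, 86, 28), (1, 85, 27), (3, 85, 28), (5, 85, 28), (7, 84, 29), (9, 84, 29), (11, 83, 28), (13, 81, 25), (15, 82, 25), (17, 85, 27), (19, 84, 28), (21, 82, 28), (23, 82, 28), (25, 83, 28), (27, 99, 31), (29, 119, 35), (31, 133, 36), (33, 143, 36), (35, 150, 39), (37, 155, 43), (39, 126, 37), (41, 102, 32), (43, 114, 36), (45, 123, 40)]
0.034 -0.085
[(-45, 132, 39), (-43, 133, 39), (-41, 134, 39), (-39, 138, 40), (-37, 152, 46), (-35, 168, 50), (-33, 179, 48), (-31, 179, 46), (-29, 171, 44), (-27, 148, 40), (-25, 115, 34), (-23, 92, 29), (-21, 79, 27), (-19, 75, 24), (-17, 75, 23), (-15, 78, 23), (-13, 80, 24), (-11, 80, 24), (-9, 79, 26), (-7, 80, 26), (-5, 81, 25), (-3, 80, 25), (-1, 80, 25), (1, 81, 25), (3, 82, 25), (5, 79, 24), (7, 
[... 674 characters left out ...]
0, 27), (19, 78, 27), (21, 84, 27), (23, 94, 28), (25, 117, 33), (27, 139, 38), (29, 153, 41), (31, 165, 42), (33, 143, 39), (35, 121, 35)]
0.08 -0.055
[(-35, 177, 46), (-33, 176, 46), (-31, 167, 44), (-29, 147, 42), (-27, 124, 40), (-25, 106, 40), (-23, 106, 42), (-21, 111, 42), (-19, 117, 44), (-17, 123, 46), (-15, 120, 44), (-13, 119, 44), (-11, 120, 44), (-9, 120, 45), (-7, 122, 46), (-5, 123, 48), (-3, 123, 49), (-1, 124, 48), (1, 123, 46), (3, 122, 46), (5, 124, 49), (7, 123, 49), (9, 123, 49), (11, 122, 49), (13, 120, 48), (15, 120, 47), (17, 121, 46), (19, 114, 42), (21, 112, 38), (23, 115, 35), (25, 125, 35), (27, 136, 38), (29, 146, 41), (31, 155, 43), (33, 145, 41), (35, 119, 36)]
```

The stave is centred between the guides to within about 2 mm, so I'll lower it.

Call:
send_rows:
  moves: "0 0 0 0 0 0.05 -0.5;0 0 0 0 0 0.1 -0.5;0 0 0 0 0 0.12 -0.5;0 0 0 0 0 0.125 -0.5;0 0 0 0 0 0.125 -0.5"

```text
time: 6.18
eef_pos: [0.462, 0.006, 0.0524]
tcp_rot: [-0.153, 0.988, -0.0, 0.0]
contact_force: [0.8, -0.4, -1.5]
opening: 0.489
finger_force: 92.9
```

Call:
send_rows:
  moves: "0 0 0 0 0 0.005 -0.5;0 0 0 0 0 0.01 -0.5;0 0 0 0 0 0.01 -0.5"

```text
time: 6.55
eef_pos: [0.4623, 0.0059, 0.0508]
tcp_rot: [-0.154, 0.988, -0.0, 0.0]
contact_force: [-1.7, -0.2, 2.3]
opening: 0.49
finger_force: 93.2
```

Call:
send_rows:
  moves: "0 0 0 -0.06 0 0 -0.5;0 0 0 -0.12 0 0 -0.5;0 0 0 -0.18 0 0 -0.5;0 0 0 -0.24 0 0 -0.5;0 0 0 -0.28 0 0 -0.5;0 0 0 -0.28 0 0 -0.5"

```text
time: 7.3
eef_pos: [0.5171, 0.0232, 0.0508]
tcp_rot: [-0.154, 0.988, -0.0, 0.002]
contact_force: [2.5, 0.5, 2.4]
opening: 0.488
finger_force: 93.3
```

Run:
```python
from h import *
s=ctrl.get_state(); r=R.from_quat(s["tcp_rot"])
y=.308; e=np.array([np.cos(y),np.sin(y)]); n=np.array([-e[1],e[0]]); C=np.array([.632,.059])
d=s["eef_pos"][:2]-C; print(d@e,d@n,r.inv().apply(s["contact_force"]),r.inv().apply(s["wrist_torque"]))
```

```text
-0.1203101958783351 0.0006708870517815914 [-2.54137702 -0.27337282 -2.38586532] [ 0.00396528 -0.33477498 -0.02818139]
```

Call:
send_rows:
  moves: "0 0 0 -0.01 0 0 -0.5;0 0 0 -0.02 0 0 -0.5;0 0 0 -0.03 0 0 -0.5;0 0 0 -0.03 0 0 -0.5"

```text
time: 7.8
eef_pos: [0.5206, 0.0245, 0.0508]
tcp_rot: [-0.154, 0.988, -0.0, -0.001]
contact_force: [-3.9, -1.4, 7.3]
opening: 0.491
finger_force: 93.9
```

Call:
send_rows:
  moves: "0 0 0 -0.01 0 0 -0.5;0 0 0 -0.015 0 0 -0.5;0 0 0 -0.015 0 0 -0.5"

```text
time: 8.18
eef_pos: [0.5219, 0.0249, 0.0508]
tcp_rot: [-0.154, 0.988, -0.0, -0.003]
contact_force: [-9.3, -3.5, 12.2]
opening: 0.489
finger_force: 94.5
```

Call:
send_rows:
  moves: "0 0 0 -0.01 0 0 -0.5;0 0 0 -0.01 0 0 -0.5;0 0 0 -0.01 0 0 -0.5"

```text
time: 8.55
eef_pos: [0.522, 0.025, 0.0508]
tcp_rot: [-0.154, 0.988, -0.0, -0.006]
contact_force: [-16.6, -6.0, 17.1]
opening: 0.49
finger_force: 95.2
```

Run:
```python
from h import *
s=ctrl.get_state(); r=R.from_quat(s["tcp_rot"])
y=.308; e=np.array([np.cos(y),np.sin(y)]); n=np.array([-e[1],e[0]]); C=np.array([.632,.059])
d=s["eef_pos"][:2]-C; print(d@e,d@n,r.inv().apply(s["contact_force"]),r.inv().apply(s["wrist_torque"]))
```

```text
-0.11518633973478996 0.0009133691992781156 [ 17.81700592  -0.62331957 -16.88505432] [0.51616553 2.31057522 0.19876581]
```

Call:
send_rows:
  moves: "0 0 0 0 0 0 -0.1;0 0 0 0 0 0 0.1;0 0 0 0 0 0 0.3;0 0 0 0 0 0 0.5;0 0 0 0 0 0 0.5;0 0 0 0 0 -0.1 0.5;0 0 0 0 0 -0.4 0.5;0 0 0 0 0 -0.7 0.5;0 0 0 0 0 -1 0.5;0 0 0 0 0 -1 0.5"

```text
time: 9.8
eef_pos: [0.5291, 0.026, 0.2574]
tcp_rot: [-0.154, 0.988, -0.002, 0.006]
contact_force: [-0.7, 0.3, -1.1]
opening: 0.745
finger_force: 0.0
```

Run:
```python
from h import *
import pickle
s=ctrl.get_state(); print(s["eef_pos"],s["qpos"],s["contact_force"],s["wrist_torque"])
a=cam("scene"); b=cam("top");w=cam("wrist"); pickle.dump((a,b,w),open("c3.pkl","wb"))
A=cv2.resize(a["image"][170:250,330:450],None,fx=5,fy=5,interpolation=cv2.INTER_CUBIC)[:,:,::-1]
W=cv2.resize(w["image"],None,fx=.625,fy=.625,interpolation=cv2.INTER_AREA)[:,:,::-1]
W=cv2.copyMakeBorder(W,0,0,0,600-400,cv2.BORDER_CONSTANT)[:180]
cv2.imwrite("pics/s3.png",np.vstack([A,W]))
```

```text
[0.52907336 0.02602779 0.25743041] [-1.42543695e-01 -5.33199283e-02  1.92614344e+00  1.10639130e-04
  1.25533501e+00 -2.02176316e+00] [-0.66494459  0.28932307 -1.05779632] [0.00342131 0.00041462 0.05894474]
```

View pics/s3.png

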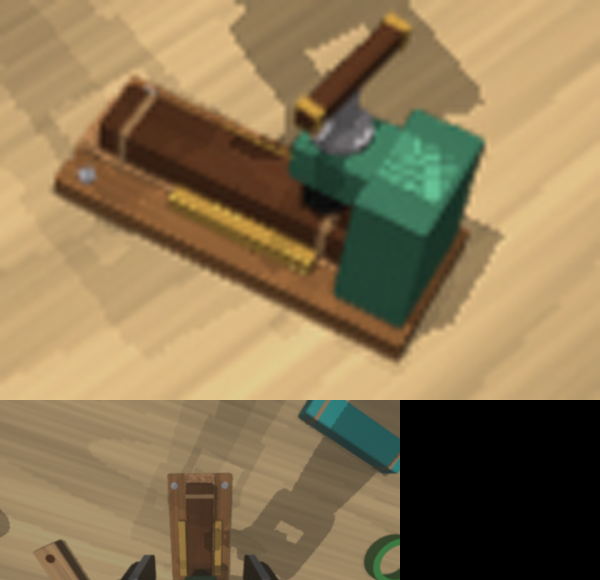

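Run:
```python
from h import *
import pickle; a,b,w=pickle.load(open("c3.pkl","rb"))
y=.308; e=np.array([np.cos(y),np.sin(y)]); n=np.array([-e[1],e[0]]); C=np.array([.632,.059])
def prof(c,xs,ys,z):
    im=c["image"].astype(np.float32)
    o=[]
    for x in xs:
        uv=np.array([w2px(c,(*(C+x*e+v*n),z)) for v in ys],np.float32)
        o.append(cv2.remap(im,uv[:,0].copy(),uv[:,1].copy(),cv2.INTER_LINEAR)[:,0].mean(0))
    return np.array(o)
xs=np.arange(-.19,-.145,.0015); ys=np.linspace(-.012,.012,9)
for nm,c in(("wrist",w),("top",b)):
    print(nm,"stave z.053",[(round(x*1e3,1),int(p[0])) for x,p in zip(xs,prof(c,xs,ys,.053))])
    print(nm,"bed z.02",[(round(x*1e3,1),int(p[0])) for x,p in zip(xs,prof(c,xs,ys,.02))])
ys2=np.arange(-.045,.046,.0015)
for z in(.053,.034):
    for x in (-.13,-.1):
        if z==.034:x=-.085
        uv=np.array([w2px(w,(*(C+x*e+v*n),z)) for v in ys2],np.float32)
        p=cv2.remap(w["image"].astype(np.float32),uv[:,0].copy(),uv[:,1].copy(),cv2.INTER_LINEAR)[:,0]
        print(z,x,[(round(v*1e3,1),int(q[0])) for v,q in zip(ys2,p)])
        if z==.034:break
```

```text
wrist stave z.053 [(np.float64(-190.0), 148), (np.float64(-188.5), 148), (np.float64(-187.0), 148), (np.float64(-185.5), 149), (np.float64(-184.0), 149), (np.float64(-182.5), 148), (np.float64(-181.0), 146), (np.float64(-179.5), 145), (np.float64(-178.0), 144), (np.float64(-176.5), 143), (np.float64(-175.0), 136), (np.float64(-173.5), 133), (np.float64(-172.0), 138), (np.float64(-170.5), 138), (np.float64(-169.0), 135), (np.float64(-167.5), 133), (np.float64(-166.0), 132), (np.float64(-164.5), 130), (np.float64(-163.0), 126), (np.float64(-161.5), 118), (np.float64(-160.0), 84), (np.float64(-158.5), 69), (np.float64(-157.0), 73), (np.float64(-155.5), 76), (np.float64(-154.0), 76), (np.float64(-152.5), 75), (np.float64(-151.0), 75), (np.float64(-149.5), 74), (np.float64(-148.0), 74), (np.float64(-146.5), 74), (np.float64(-145.0), 74)]
wrist bed z.02 [(np.float64(-190.0), 148), (np.float64(-188.5), 148), (np.float64(-187.0), 149), (np.float64(-185.5), 149), (np.float64(-184.0), 149), (np.float64(-182.5), 148), (np.float64(-181.0), 146), (np.float64(-179.5), 145), (np.float64(-178.0), 14
[... 6116 characters left out ...]
p.float64(3.0), 71), (np.float64(4.5), 70), (np.float64(6.0), 70), (np.float64(7.5), 71), (np.float64(9.0), 71), (np.float64(10.5), 71), (np.float64(12.0), 70), (np.float64(13.5), 73), (np.float64(15.0), 73), (np.float64(16.5), 72), (np.float64(18.0), 70), (np.float64(19.5), 67), (np.float64(21.0), 64), (np.float64(22.5), 71), (np.float64(24.0), 88), (np.float64(25.5), 86), (np.float64(27.0), 108), (np.float64(28.5), 139), (np.float64(30.0), 149), (np.float64(31.5), 148), (np.float64(33.0), 142), (np.float64(34.5), 138), (np.float64(36.0), 138), (np.float64(37.5), 129), (np.float64(39.0), 101), (np.float64(40.5), 89), (np.float64(42.0), 102), (np.float64(43.5), 108), (np.float64(45.0), 109)]
```

The stave's rear end is at clamp x ≈ -160 mm, with the bed front reading -175. It is home to about 1 mm, centred and flat. Next is the T-handle.

Call:
send_rows:
  moves: "0 0 0.03 -0.1 0 0 0.5;0 0 0.06 -0.2 0 0 0.5;0 0 0.09 -0.3 0 0 0.5;0 0 0.12 -0.4 0 0 0.5;0 0 0.15 -0.54 0 0 0.5;0 0 0.18 -0.54 0 0 0.5;0 0 0.21 -0.54 0 0 0.5;0 0 0.24 -0.54 0 0 0.5;0 0 0.27 -0.54 0 0 0.5;0 0 0.275 -0.54 0 0 0.3;0 0 0.275 -0.54 0 0 0"

```text
time: 11.32
eef_pos: [0.6276, 0.0591, 0.2474]
tcp_rot: [0.652, 0.759, -0.001, -0.002]
contact_force: [0.6, 0.5, 0.2]
opening: 0.501
finger_force: 0.0
```

Run:
```python
from h import *
s=ctrl.get_state(); r=R.from_quat(s["tcp_rot"]); M=r.as_matrix()
print(s["time"],s["eef_pos"],s["qpos"],np.arctan2(M[1,1],M[0,1]),s["wrist_torque"])
w=cam("wrist"); save(w,"w4.png")
C=np.array([.632,.0585]); a=1.72; e=np.array([np.cos(a),np.sin(a)]); n=np.array([-e[1],e[0]])
for i,j in((.05,.008),(.05,-.008),(-.05,.008),(-.05,-.008)): print(i,j,w2px(w,(*(C+i*e+j*n),.189)))
print(w2px(w,(*s["eef_pos"][:2],.18)))
```

```text
11.325 [0.62763121 0.05909887 0.24735601] [-6.68563656e-02  1.90566258e-01  1.68719431e+00 -1.45642950e-05
  1.26869386e+00 -2.18387839e-01] 0.15153830938588347 [-0.01343732 -0.06166261 -0.00454162]
0.05 0.008 (np.float64(312.4065467958757), np.float64(145.84922093257364))
0.05 -0.008 (np.float64(340.72016974715507), np.float64(145.94476060189604))
-0.05 0.008 (np.float64(312.76011147426686), np.float64(302.3982417255637))
-0.05 -0.008 (np.float64(337.5360757595995), np.float64(302.5229069153515))
(np.float64(318.8890405807751), np.float64(222.66283456850502))
```

View pics/w4.png

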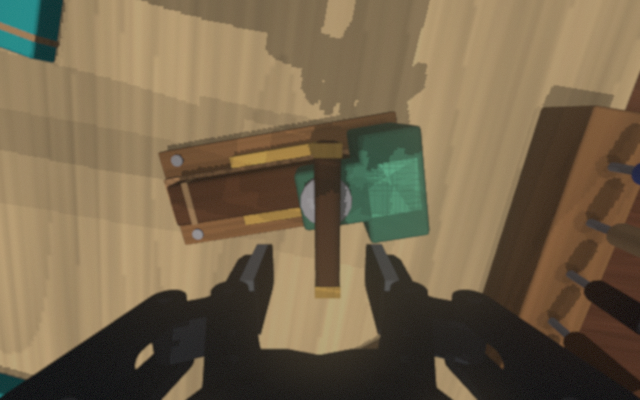

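The bar spans rows 143–297 and columns 312–341. Its centre is within about 2 mm of the prediction and it lies square between the fingers. I'll descend and grip.

Call:
send_rows:
  moves: "0 0 0 0 0.02 0.15 0;0 0 0 0 0.02 0.3 0;0 0 0 0 0.02 0.35 0;0 0 0 0 0.02 0.35 0;0 0 0 0 0.02 0.35 -0.5;0 0 0 0 0.02 0.35 -1;0 0 0 0 0.02 0.35 -1;0 0 0 0 0.02 0.35 -1;0 0 0 0 0.02 0.35 -1"
  newtons: 100

```text
time: 12.5
eef_pos: [0.6324, 0.0594, 0.1824]
tcp_rot: [0.651, 0.759, -0.0, 0.0]
contact_force: [-4.4, -0.8, 6.0]
opening: 0.162
finger_force: 101.3
```

```bash
cat > st.py <<'E'
from h import *
s=ctrl.get_state(); M=R.from_quat(s["tcp_rot"]).as_matrix()
print(round(s["time"],2),s["eef_pos"].round(4),"yaw",round(np.arctan2(M[1,1],M[0,1]),3),"q6",s["qpos"][5].round(3),"open",round(s["opening"],3),"F",s["contact_force"].round(1),"T",s["wrist_torque"].round(3),"e6",s["joint_efforts"][5].round(3))
E
python3 st.py
```

```text
12.5 [0.6324 0.0594 0.1824] yaw 0.152 q6 -0.217 open 0.162 F [-4.4 -0.8  6. ] T [-0.151  0.88   0.186] e6 0.187
```

Call:
send_rows:
  moves: "0 0 0.02 0 0 0 -1;0 0 0.04 0 0 0 -1;0 0 0.06 0 0 0 -1;0 0 0.08 0 0 0 -1"

```text
time: 13.0
eef_pos: [0.6312, 0.0596, 0.1824]
tcp_rot: [0.821, 0.572, -0.002, -0.001]
contact_force: [-9.8, -1.9, 8.2]
opening: 0.163
finger_force: 101.7
```

```bash
python3 st.py
```

```text
13.0 [0.6312 0.0596 0.1824] yaw -0.354 q6 0.289 open 0.163 F [-9.8 -1.9  8.2] T [-0.107  1.399  0.262] e6 -0.258
```

Call:
send_rows:
  moves: "0 0 0.01 0 0 0 -1;0 0 0.02 0 0 0 -1;0 0 0.03 0 0 0 -1"

```text
time: 13.38
eef_pos: [0.6308, 0.0597, 0.1824]
tcp_rot: [0.87, 0.493, -0.003, -0.001]
contact_force: [-11.0, -0.5, 7.9]
opening: 0.167
finger_force: 101.7
```

```bash
python3 st.py
```

```text
13.38 [0.6308 0.0597 0.1824] yaw -0.54 q6 0.476 open 0.167 F [-11.   -0.5   7.9] T [-0.044  1.616  0.283] e6 -0.001
```

Call:
send_rows:
  moves: "0 0 0.01 -0.005 -0.01 -0.005 -1;0 0 0.02 -0.007 -0.012 -0.01 -1;0 0 0.03 -0.007 -0.012 -0.01 -1"

```text
time: 13.75
eef_pos: [0.6303, 0.06, 0.1825]
tcp_rot: [0.913, 0.408, 0.001, 0.0]
contact_force: [0.6, 0.5, -2.6]
opening: 0.161
finger_force: 100.2
```

```bash
python3 st.py
```

```text
13.75 [0.6303 0.06   0.1825] yaw -0.73 q6 0.664 open 0.161 F [ 0.6  0.5 -2.6] T [ 0.083 -0.048  0.277] e6 -0.025
```

Call:
send_rows:
  moves: "0 0 0.01 0 0 0 -1;0 0 0.02 0 0 0 -1"

```text
time: 14.0
eef_pos: [0.63, 0.0602, 0.1825]
tcp_rot: [0.937, 0.35, 0.001, -0.0]
contact_force: [-0.3, 1.6, -2.1]
opening: 0.159
finger_force: 100.3
```

```bash
python3 st.py
```

```text
14.0 [0.63   0.0602 0.1825] yaw -0.855 q6 0.79 open 0.159 F [-0.3  1.6 -2.1] T [0.241 0.069 0.249] e6 -0.022
```

Call:
send_rows:
  moves: "0 0 0.01 0 0 0 -1;0 0 0.02 0 0 0 -1;0 0 0.03 0 0 0 -1"

```text
time: 14.38
eef_pos: [0.6298, 0.0606, 0.1825]
tcp_rot: [0.965, 0.26, 0.0, -0.001]
contact_force: [-0.9, 1.8, -1.2]
opening: 0.159
finger_force: 100.4
```

```bash
python3 st.py
```

```text
14.38 [0.6298 0.0606 0.1825] yaw -1.044 q6 0.978 open 0.159 F [-0.9  1.8 -1.2] T [0.337 0.163 0.246] e6 -0.018
```

Call:
send_rows:
  moves: "0 0 0.01 0 0 0 -1;0 0 0.02 0 0 0 -1"

```text
time: 14.62
eef_pos: [0.6297, 0.0609, 0.1825]
tcp_rot: [0.98, 0.199, 0.0, -0.001]
contact_force: [-0.9, 2.8, -0.8]
opening: 0.164
finger_force: 100.4
```

```bash
python3 st.py
```

```text
14.62 [0.6297 0.0609 0.1825] yaw -1.169 q6 1.104 open 0.164 F [-0.9  2.8 -0.8] T [0.416 0.219 0.243] e6 -0.016
```

Call:
send_rows:
  moves: "0 0 0.01 0 0 0 -1;0 0 0.02 0 0 0 -1;0 0 0.03 0 0 0 -1"

```text
time: 15.0
eef_pos: [0.6295, 0.0613, 0.1825]
tcp_rot: [0.994, 0.106, -0.0, -0.001]
contact_force: [-1.0, 3.6, -1.2]
opening: 0.164
finger_force: 100.4
```

```bash
python3 st.py
```

```text
15.0 [0.6295 0.0613 0.1825] yaw -1.358 q6 1.292 open 0.164 F [-1.   3.6 -1.2] T [0.551 0.219 0.272] e6 -0.013
```

Call:
send_rows:
  moves: "0 0 0.01 0 0 0 -1;0 0 0.02 0 0 0 -1"

```text
time: 15.25
eef_pos: [0.6295, 0.0616, 0.1825]
tcp_rot: [0.999, 0.044, -0.0, -0.002]
contact_force: [-1.7, 4.8, -1.3]
opening: 0.162
finger_force: 100.5
```

```bash
python3 st.py
```

```text
15.25 [0.6295 0.0616 0.1825] yaw -1.483 q6 1.418 open 0.162 F [-1.7  4.8 -1.3] T [0.67  0.287 0.28 ] e6 -0.011
```

Call:
send_rows:
  moves: "0 0 0.01 0 0 0 -1;0 0 0.02 0 0 0 -1"

```text
time: 15.5
eef_pos: [0.6294, 0.0619, 0.1825]
tcp_rot: [1.0, -0.019, -0.0, -0.002]
contact_force: [-2.0, 5.6, -0.9]
opening: 0.163
finger_force: 100.5
```

```bash
python3 st.py
```

```text
15.5 [0.6294 0.0619 0.1825] yaw -1.609 q6 1.544 open 0.163 F [-2.   5.6 -0.9] T [0.822 0.236 0.285] e6 0.021
```

Call:
send_rows:
  moves: "0 0 0.01 0 0 0 -1;0 0 0.02 0 0 0 -1"

```text
time: 15.75
eef_pos: [0.6295, 0.0622, 0.1825]
tcp_rot: [0.997, -0.082, -0.0, -0.002]
contact_force: [-0.2, 6.4, -1.6]
opening: 0.162
finger_force: 100.5
```

```bash
python3 st.py
```

```text
15.75 [0.6295 0.0622 0.1825] yaw -1.734 q6 1.669 open 0.162 F [-0.2  6.4 -1.6] T [0.956 0.276 0.267] e6 0.067
```

Call:
send_rows:
  moves: "0 0 0.01 0 -0.008 0 -1;0 0 0.02 0 -0.008 0 -1;0 0 0.03 0 -0.008 0 -1"

```text
time: 16.12
eef_pos: [0.6296, 0.0627, 0.1825]
tcp_rot: [0.985, -0.175, -0.001, -0.001]
contact_force: [-1.7, 3.2, -1.2]
opening: 0.161
finger_force: 100.5
```

```bash
python3 st.py
```

```text
16.12 [0.6296 0.0627 0.1825] yaw -1.923 q6 1.86 open 0.161 F [-1.7  3.2 -1.2] T [0.506 0.294 0.391] e6 0.126
```

Call:
send_rows:
  moves: "0 0 0.01 0 0 0 -1;0 0 0.02 0 0 0 -1"

```text
time: 16.38
eef_pos: [0.6297, 0.063, 0.1824]
tcp_rot: [0.972, -0.236, -0.001, -0.001]
contact_force: [-1.3, 3.9, -1.2]
opening: 0.161
finger_force: 100.5
```

```bash
python3 st.py
```

```text
16.38 [0.6297 0.063  0.1824] yaw -2.048 q6 1.985 open 0.161 F [-1.3  3.9 -1.2] T [0.662 0.234 0.427] e6 0.172
```

The torque has risen from about 0.265 running free to 0.427, roughly 1.6 times. The joint-6 slope puts contact at about yaw -1.6. I'll hold still and read it again.

Call:
send_rows:
  moves: "0 0 0 0 0 0 -1;0 0 0 0 0 0 -1"

```text
time: 16.62
eef_pos: [0.6297, 0.063, 0.1824]
tcp_rot: [0.972, -0.236, -0.001, -0.002]
contact_force: [-2.7, 5.1, 0.0]
opening: 0.158
finger_force: 100.5
```

```bash
python3 st.py; sleep 0
python3 - <<'E'
from h import *
v=[]
for i in range(8): cam("top"); v.append(ctrl.get_state()["wrist_torque"][2])
print(np.round(v,3))
E
```

```text
16.62 [0.6297 0.063  0.1824] yaw -2.047 q6 1.984 open 0.158 F [-2.7  5.1  0. ] T [0.702 0.368 0.118] e6 0.121
[0.1   0.124 0.148 0.136 0.123 0.105 0.149 0.125]
```

Noise averages out to about 0.165 N m above free running, around 43 N, which is right. Now I'll let go and lift away.

Call:
send_rows:
  moves: "0 0 0 0 0 0 -0.6;0 0 0 0 0 0 -0.3;0 0 0 0 0 0 0;0 0 0 0 0 0 0;0 0 0 0 0 0 0;0 0 0 0 0 -0.2 0;0 0 0 0 0 -0.45 0;0 0 0 0 0 -0.7 0;0 0 0 0 0 -0.7 0;0 0 0 0 0 -0.7 0"

```text
time: 18.27
eef_pos: [0.6299, 0.0612, 0.3218]
tcp_rot: [0.972, -0.236, -0.0, 0.0]
contact_force: [-0.4, -0.9, -1.1]
opening: 0.501
finger_force: 0.0
```

Run:
```python
from h import *
s=ctrl.get_state(); print(s["time"],s["eef_pos"],s["contact_force"],s["wrist_torque"],s["dq"].round(3))
a=cam("scene"); w=cam("wrist")
A=cv2.resize(a["image"][170:250,330:450],None,fx=4,fy=4,interpolation=cv2.INTER_CUBIC)[:,:,::-1]
W=cv2.resize(w["image"],(480,300),interpolation=cv2.INTER_AREA)[:,:,::-1]
cv2.imwrite("pics/s5.png",np.vstack([A,W])[:600] if 0 else np.vstack([A[:300],W]))
```

```text
18.275 [0.62986217 0.06120497 0.32182962] [-0.39995046 -0.85423355 -1.14915366] [-0.02661744 -0.02890468 -0.03634821] [ 0.001  0.025  0.037  0.001  0.003 -0.   ]
```

View pics/s5.png

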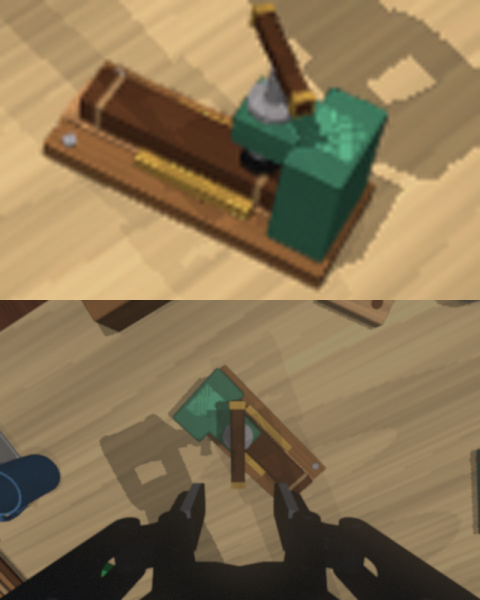

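The foot is down on the stave at (255,160), the stave lies home and flat, the bar stayed where I left it, and the gripper is clear. I'll hand in.

```bash
python3 -c "
from plant import ctrl
print(ctrl.sign_off())"
```

```text
the job is handed in; nothing more can be done
None
```

I handed the job in, with no verdict returned: the stave lies home and flat against the column, clamped at about 1.6 times the free-running torque (roughly 43 N, estimated), and the gripper is clear of everything.

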